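# Read the washstand water meter

### The job

Read the water meter on the washstand: slide its shutter fully open, take the hand-held reader out of its cradle and aim it square at the middle of the label, nose about 8 cm from the label, holding it steady for two seconds. Then lay the reader back down in its cradle, nose the same way round as before, let go of it, and slide the shutter fully closed again. Leave everything else on the washstand where it stands.

Things in the scene. Friction and masses are not known exactly. Their poses are not given: they have to be found in the camera images.
- meter: fixed white water-meter box, brass pipe stubs at both ends; 115 deep (x) x 250 wide (y; stubs to +-147) x 125 mm high. Origin: centre of underside, z up. Back at x = -65 mm; flat top (z = 125) from there to x = -10; then the face slopes down to x = +50, z = 39 mm, looking along +x and 35 degrees above level. The label is on the half of this face at y < 0; the other half is blank
- label: white label with black bars, 50 x 64 mm, on the sloped face, hidden under the shutter while that is closed. Origin: middle of the label; z points straight out of the label (35 degrees above level), x down the slope, y along the box (level)
- shutter (a joint): travel of the aluminium shutter along the box's +y, 0 to 0.115 m: 0 = fully closed (over the label), 0.115 = at its open end stop. Stiff enough to stay where it is left (about 1.5 N). It may start slightly open
- shutter_grip (a point): point on the shutter's black grip, an upright block over the box's flat top, 26 (box x) x 20 (box y) x 44 mm high, standing from 128 to 172 mm above the washstand; this point is in its middle, 155 mm up. It can be pinched across box y from above, or pushed
- cradle: fixed grey cradle, base plate 190 (x) x 90 (y) x 8 mm; origin: centre of underside. At x = +58 and -58 mm are supports, 26 mm long, with rests 22 mm up and lugs to 42 mm; gap between lugs 60 mm at the +x end (head), 48 mm at the -x end (handle). Open for fingers in between. The reader lies with its nose to the cradle's +x
- reader: loose black hand-held reader, 160 mm long, about 0.3 kg: handle 36 wide (y) x 36 mm high from x = -80 to +35 mm, head 50 wide x 44 mm high from there to x = +80 mm. Origin: middle of its underside; z up, +x to the nose. It reads straight ahead along +x. In the cradle its underside is 22 mm above the washstand
- reader_grip (a point): middle of the reader's handle where to hold it, at (0, 0, 20) mm in the reader's frame, near its centre of mass
- reader_nose (a point): middle of the glass at the reader's nose, at (80, 0, 22) mm in the reader's frame
- read_point (a point): imaginary point 80 mm straight ahead of the nose, at (160, 0, 22) mm in the reader's frame, moving with the reader: it should lie on the middle of the label when the reader is aimed
- spray_can: bystander: bare aluminium can, 52 mm across, 140 mm high, often between cradle and meter; origin under its centre
- tumbler: bystander: white ceramic tumbler, 72 mm across, 95 mm high; origin under its centre
- jar: bystander: amber glass jar, 68 mm across, 75 mm high; origin under its centre
- soap_dish: bystander: ceramic soap dish with a bar of soap, 80 x 120 x 40 mm high; origin under its centre
- nail_brush: bystander: wooden-handled brush, 170 mm long, lying
- cleaner: bystander: tall white cleaner bottle, 72 mm across, 210 mm high; origin under its centre
- spare_tiles: bystander: stack of spare tiles, 150 x 150 x 24 mm; origin under its centre

How it is judged (in metres and radians):
On the way, in this order (a step that is already met when the one before it is completed fails the run):
1. the shutter is slid fully open (value of joint shutter above 0.108 m), for 0.1 s.
2. the reader is lifted out of its cradle (z of reader in the frame of cradle above 0.05 m and contact force between the fingers and reader above 0.5 N), for 0.1 s.
3. with the shutter open, the held reader is aimed square (within 13 degrees) at the label, its read point within 25 mm of the label's middle, and kept steady for 1.5 s (value of joint shutter above 0.105 m and distance between read_point and label below 0.025 m and angle between the x axis of reader and the z axis of label, either way round below 0.23 rad and z of reader_nose in the frame of label above 0.04 m and linear speed of reader below 0.025 m/s and angular speed of reader below 0.15 rad/s and contact force between the fingers and reader above 0.5 N), for 1.5 s.
4. the reader lies back in its cradle, nose as before, released (horizontal distance between reader_grip and cradle below 0.025 m and angle between the x axis of reader and the x axis of cradle, either way round below 0.12 rad and angle between reader's own z axis and vertical below 0.1 rad and x of reader_nose in the frame of cradle above 0.04 m and z of reader in the frame of cradle between 0.015 and 0.029 m and contact force between the fingers and reader below 0.1 N and linear speed of reader below 0.02 m/s), for 0.2 s.
5. the shutter is slid fully closed (value of joint shutter below 0.007 m), for 0.1 s.
At the end, for the whole second after the job is handed in: The reader lies level at rest on the cradle's rests (underside 15 to 29 mm over the cradle's underside), its grip point within 25 mm of the cradle's middle, in line with it within 0.12 rad, nose to the cradle's +x, released; the shutter is closed to within 7 mm (all of step 4 and value of joint shutter below 0.007 m); the robot touches nothing.
It fails at once if a bystander is moved by more than 25 mm or tipped over (distance of any of spray_can, tumbler, jar, soap_dish, nail_brush, cleaner, spare_tiles from where it was at the start of the episode above 0.025 m or angle between any of spray_can, tumbler, jar, soap_dish, cleaner, spare_tiles's own z axis and vertical above 0.5 rad).
It also fails if it takes over 72 s, if anything falls off the work surface, if the arm or the gripper's body presses on something with over 40 N, if the wrist force passes 120 N, or if a joint passes its speed limit or range.

### The arm

A 7-joint arm with a two-finger parallel gripper is mounted at the origin on the work surface. World frame = base frame: x ahead of the robot, y to its left, z up, the work surface at z = 0. Lengths are in mm, angles in rad, forces in N, time in s.
With the tool pointing down it reaches from about 400 to 925 mm from the base axis. Payload 4.1 kg.
Tool frame: the origin (TCP) lies on the centre line of the jaws, within the pads' length; the fingertips stand 11 mm ahead of it and the grasp point (between the pads) lies 8 mm behind it; z points along the fingers, y is the line along which they close (so a half turn about z gives the same grasp; the last joint's range is limited). The gripper opens to 85 mm and grips with 20 to 120 N. Pads are 22 mm wide; open, the fingers measure 114 mm over their backs; the gripper's body (76 mm by 85 mm) begins 54 mm behind the grasp point. The pads swing forward as they close: fully open they stand 13 mm farther back than shut.
Start: joints at [-1.402, 0.398, 0.045, 1.537, -0.019, 1.207, -0.051], TCP at [171.973, 626.871, 242.347] pointing down, gripper open.
Joint ranges: [-2.82, 2.82], [-0.49, 2.23], [-1.37, 1.46], [0, 2.46], [-1.36, 4.5], [0.23, 2], [-2.94, 2.94]. Speed limits (rad/s): [2.57, 2.57, 3.14, 3.14, 3.14, 3.14, 3.14].

### API

Orientations are given as a unit quaternion [w, x, y, z].
In Python, from bench import bot gives the robot as it stands. The module is installed in compiled form; this text tells all that it offers.
- The arm moves only by the tool apply_moves, never from a script. Its arguments are lists of equal length, an entry for each row: "translation": the shift along the tool's x, y, z in units of 50 mm (1.0 is 50 mm), a list of three; "turn": the turn about the tool's z in units of 5 degrees (1.0 is 5 degrees). In form: {"translation": [[tx, ty, tz], ...], "turn": [turn, ...]}. A call has 1 to 20 rows; each row shifts and turns the commanded pose from where the row before left it, along the tool's axes as they then stand; what a row does not reach is not made up. A row lasts 1/8 s, in which the tool goes at most 62.5 mm and 10.7 degrees, less where a joint would pass 70% of its speed; a pose out of reach is approached as far as the arm can. A call with a number of a shift or a turn outside -1 to 1 is refused whole. A call with a gripper value outside its range is refused whole. "claw" is the opening, from 0 (shut) to 1 (fully open), set as the call begins (left out, the last holds). The fingers move at their own pace and stop on an object; the grip force is fixed at half the most. Time passes only in rows, so rows that do not move let the fingers close. It gives the time, the measured TCP pose, the force, the opening and the grip force at its end, in the units of the state.
- bot.observe(): the state, without advancing time (a new reading comes with each control period).
- bot.camera(name): name is "scene" or "top" or "wrist"; returns a dict with "pixels" (480x640x3 uint8, red, green, blue), "z_map" (480x640 float32, mm along the optical axis (not along the pixel's ray), 0 where there is no reading), "mtx" (3x3 intrinsics, pixels), "k1" (the pictures are not rectified: a ray, as slopes to the right and down, at radius r is drawn at 1 + k1 r^2 times it, then the intrinsics apply), "position" and "orientation" of the camera in the world; the wrist camera has in their place "tool_from_camera" (4x4, takes a point from camera to tool coordinates, whose origin is the TCP and whose axes are the flange's). Camera axes: x right, y down, z forward; pixel columns grow to the right and rows downward; lengths in mm; the calibration is good to about 2 mm. A picture is of the moment at which its call begins: read the wrist's pose just before it.
- bot.finish_job(): hands the job in; it is judged then, once.
Trained networks look in a picture, given as the dict that the camera call returned (one of the last four; its "shot" number tells which), for a name from the list of things; names that differ only in an ending like _2 or _b are one class to them, and where a whole thing is asked for, a point or a joint stands for the part that bears it (a point fixed in the world has none). Each returns a list of dicts, best first, with "score" (0 to 1); they miss things now and then, are a little off and sometimes report something else, mostly with a low value. They report only what shows in the picture. A call takes as long as a camera call.
- bot.boxes_of(picture, name): "at" ([column, row] in pixels, amid what is visible of it).
- bot.regions_of(picture, name): "region" (480x640 bool, what is visible of it) and "at" ([column, row] in pixels, amid what is visible of it).
The state is a dict: "time_s": time; "q": joint angles; "joint_vel": joint speeds; "joint_efforts": joint torques, N m; "ee_pos": TCP position; "tool_rot": TCP orientation; "ft_force": force on the tool from outside, world axes, zero at the start; "ft_torque": the same for the moment, N m; "width": finger opening in mm; "grip_force": force on a finger pad.
Only numpy, scipy, OpenCV 4.12 (cv2) and the standard library are available. Lean on these libraries where they do the work, as an engineer would, in place of code of your own. Each camera call takes 0.05 s, during which the arm holds its last target. There are 200 camera calls.

## Working session

There is one attempt and no reset: what is moved stays moved. The work goes in short steps, Python scripts to look and compute and a tool call to move; the robot and the scene stay as the last step left them, time stands still between calls to the robot, and variables do not carry over. Pictures are saved under pics/ and viewed, at most 10 in all, crops included, and the job is handed in when it is done.

Besides the shell and the picture viewer there is one more tool, called after "Call:" as name([rows], argument=value, ...), one row to a line, values as JSON. apply_moves: Moves the arm, as the interface text tells. Its arguments: {"type":"object","properties":{"translation":{"type":"array"},"turn":{"type":"array"},"claw":{"type":"number"}},"required":["translation","turn"]}

```bash
mkdir -p pics; cat > h.py <<'E'
import numpy as np, cv2
from scipy.spatial.transform import Rotation as R
from bench import bot
def q2R(q): return R.from_quat([q[1],q[2],q[3],q[0]]).as_matrix()
def cam_pose(p,st=None):
    if 'tool_from_camera' in p:
        T=np.array(p['tool_from_camera']); Rt=q2R(st['tool_rot'])
        return Rt@T[:3,:3], Rt@T[:3,3]+np.array(st['ee_pos'])
    o=np.array(p['orientation'])
    return (q2R(o) if o.size==4 else o), np.array(p['position'])
def rays(p,uv):
    uv=np.atleast_2d(uv).astype(float).reshape(-1,1,2)
    return cv2.undistortPoints(uv,np.array(p['mtx']),np.array([p['k1'],0,0,0.]))[:,0]
def pts(p,mask,st=None):
    v,u=np.nonzero(mask&(p['z_map']>0)); z=p['z_map'][v,u]
    r=rays(p,np.c_[u,v]); X=np.c_[r*z[:,None],z]
    Rm,t=cam_pose(p,st); return X@Rm.T+t
E
python3 - <<'E'
from h import *
s=bot.observe(); print(s)
for n in ("scene","top"):
    p=bot.camera(n); cv2.imwrite(f'pics/{n}0.png',p['pixels'][:,:,::-1])
    print(n,p['position'],p['orientation'],p['k1'],p['mtx'])
    for o in "meter label shutter shutter_grip cradle reader spray_can tumbler jar soap_dish nail_brush cleaner spare_tiles".split():
        r=bot.regions_of(p,o)
        for d in r[:2]:
            if d['region'].sum()<5: continue
            P=pts(p,d['region'])
            if len(P)==0: continue
            print(o,round(d['score'],2),np.round(d['at']),len(P),'med',np.median(P,0).round(),'lo',np.percentile(P,2,axis=0).round(),'hi',np.percentile(P,98,axis=0).round())
E
```

```text
{'time_s': 0.0, 'q': array([-1.40199555,  0.39920317,  0.04500967,  1.53789118, -0.01874882,
        1.20691338, -0.05069636]), 'joint_vel': array([ 0.00034742, -0.00017153,  0.00013777,  0.00150467,  0.00072674,
       -0.00083067,  0.00050671]), 'joint_efforts': array([ 1.99755077e-04, -4.75125647e+01,  1.36495862e+00, -2.54225940e+01,
        1.16915492e-02,  9.52693750e-03,  4.95960606e-08]), 'ee_pos': array([171.78205559, 626.24206494, 241.25075702]), 'tool_rot': array([-9.18458636e-05,  1.33440894e-01,  9.91056272e-01, -9.92662954e-04]), 'ft_force': array([ 0.30105507,  0.52066916, -1.11716148]), 'ft_torque': array([0.01354642, 0.01227222, 0.0094304 ]), 'grip_force': 0.0, 'width': 85.41804863364399}
scene [1718.88455061 -272.97659274 1158.9837782 ] [-0.33654733  0.72569795  0.54388877 -0.25354167] -0.0894725887881222 [[574.43368507   0.         317.80634561]
 [  0.         574.43368507 232.79644617]
 [  0.           0.           1.        ]]
meter 0.76 [221. 255.] 5372 med [ 510. -204.   86.] lo [ 429. -325.    7.] hi [562. -77. 142.]
shutter 0.65 [352. 222.] 712 med [431. 202.
[... 2612 characters left out ...]
[349. 180.  42.] hi [502. 232.  73.]
spray_can 0.63 [333. 250.] 349 med [465.   7. 138.] lo [445. -16.  35.] hi [490.  28. 145.]
tumbler 0.94 [199. 179.] 586 med [672. 377.  50.] lo [631. 339.  -0.] hi [694. 403.  99.]
soap_dish 0.6 [327. 163.] 1165 med [708.  23.  26.] lo [668. -38.   7.] hi [755.  80.  47.]
nail_brush 0.97 [250. 163.] 649 med [724. 229.  18.] lo [699. 135.   1.] hi [742. 289.  28.]
nail_brush 0.42 [416. 171.] 2744 med [ 708. -234.   24.] lo [ 636. -309.   11.] hi [ 782. -160.   32.]
cleaner 0.82 [158. 210.] 869 med [572. 458. 137.] lo [548. 438.   8.] hi [610. 502. 214.]
spare_tiles 0.87 [415. 170.] 2737 med [ 708. -233.   24.] lo [ 636. -308.   11.] hi [ 783. -160.   32.]
```

```bash
python3 - <<'E'
import cv2,numpy as np
a=cv2.imread('pics/scene0.png')[160:400,120:520]; b=cv2.imread('pics/top0.png')[120:360,120:520]
cv2.imwrite('pics/m0.png',np.vstack([cv2.resize(a,(500,300),interpolation=3),cv2.resize(b,(500,300),interpolation=3)]))
E
```

```text
(no output)
```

View pics/m0.png

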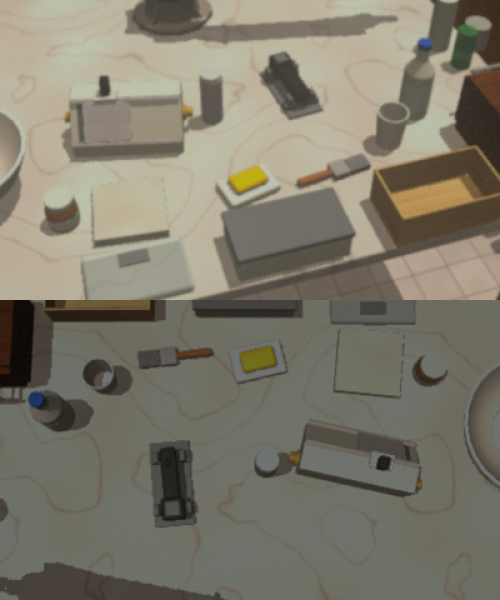

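Scene: the meter is at the left of the scene view, with its slope facing +x and the shutter at the -y half. The reader lies in its cradle with the nose pointing to world -x, and the can stands between the two. Tool turns are only about z, so the 35° pitch will need pivoting the reader in the grip. I'll do this against the fixed meter's back top edge. First I'll go above the reader and measure.

```bash
python3 - <<'E'
from h import *
p=bot.camera("top")
for o,zlo,zhi in (("meter",118,131),("cradle",0,14),("reader",50,80)):
    d=bot.regions_of(p,o)[0]; P=pts(p,d['region']); Q=P[(P[:,2]>zlo)&(P[:,2]<zhi)]
    print(o,len(Q),cv2.minAreaRect(Q[:,:2].astype(np.float32)),Q[:,2].mean())
s=bot.observe(); print(q2R(s['tool_rot']).round(3),s['time_s'])
w=bot.camera("wrist"); print(np.round(w['tool_from_camera'],3),w['mtx'][0],w['k1'])
E
```

```text
meter 2070 ((463.25018310546875, -193.14254760742188), (251.25222778320312, 74.8237533569336), 77.79026794433594) 125.16254630974821
cradle 865 ((432.6890869140625, 213.5328369140625), (193.88668823242188, 92.72250366210938), 5.746882915496826) 7.703235385326104
reader 822 ((425.9951171875, 210.5099334716797), (157.6525115966797, 50.12734603881836), 6.660470008850098) 61.52579263139191
[[-0.964  0.264  0.   ]
 [ 0.264  0.964  0.   ]
 [ 0.     0.    -1.   ]] 1.6
[[-1.00000e-03 -9.56000e-01 -2.95000e-01  7.49210e+01]
 [ 1.00000e+00 -1.00000e-03  0.00000e+00 -5.88000e-01]
 [-0.00000e+00 -2.95000e-01  9.56000e-01 -1.31808e+02]
 [ 0.00000e+00  0.00000e+00  0.00000e+00  1.00000e+00]] [372.0183406    0.         319.49198492] -0.05846566647020633
```

Call:
apply_moves([
  [0,0,-1],
  [0,0,-1],
  [-0.8,-1,0],
  [-0.8,-1,0],
  [-0.8,-1,0],
  [-0.8,-1,0],
  [-0.8,-1,0],
  [-0.8,-1,0],
  [-0.4,-1,0],
  [0,0,0],
  [0,0,0],
  [0,0,0],
], turn=[0,0,0,0,0,0,0,0,0,0,0,0], claw=1)

```text
time_s: 3.15
ee_pos: [326.1, 230.3, 342.3]
tool_rot: [0.0, 0.132, 0.991, -0.0]
ft_force: [-0.1, 0.9, -0.6]
width: 85.6
grip_force: 0.0
```

```bash
cat >> h.py <<'E'
def obj(o,zlo,zhi,p,s,i=0):
    r=bot.regions_of(p,o)
    if not r: print(o,'none'); return
    d=r[i]; P=pts(p,d['region'],s); Q=P[(P[:,2]>zlo)&(P[:,2]<zhi)]
    if len(Q)<10: print(o,'few',d['at']); return
    c,wh,a=cv2.minAreaRect(Q[:,:2].astype(np.float32))
    print(o,round(d['score'],2),np.round(d['at']),len(Q),'rect',np.round(c,1),np.round(wh,1),round(a,2),'z',Q[:,2].mean().round(1),Q[:,2].max().round(1),'lo',Q.min(0).round(),'hi',Q.max(0).round())
    return Q
E
python3 - <<'E'
from h import *
s=bot.observe(); p=bot.camera("wrist"); cv2.imwrite('pics/w1.png',p['pixels'][:,:,::-1])
obj("reader",50,80,p,s); obj("reader",62,80,p,s); obj("cradle",-5,14,p,s); obj("cradle",30,60,p,s);obj("reader_grip",30,90,p,s)
E
```

```text
reader 0.57 [320. 263.] 4068 rect [426.6 211. ] [160.1  49.9] 7.14 z 61.1 70.4 lo [346. 178.  50.] hi [508. 236.  70.]
reader 0.57 [320. 263.] 1640 rect [413.5 209.6] [132.7  49. ] 7.32 z 66.3 70.4 lo [346. 178.  62.] hi [479. 230.  70.]
cradle 0.63 [338. 257.] 3134 rect [432.8 211.9] [194.9  91.8] 6.42 z 8.1 14.0 lo [333. 157.  -1.] hi [534. 263.  14.]
cradle 0.63 [338. 257.] 765 rect [425.5 211. ] [152.2  82.5] 4.71 z 40.6 59.9 lo [352. 165.  30.] hi [504. 253.  60.]
reader_grip 0.59 [324. 263.] 4332 rect [425.8 209.3] [157.9  50.1] 5.22 z 60.0 70.4 lo [346. 179.  30.] hi [505. 236.  70.]
```

View pics/w1.png

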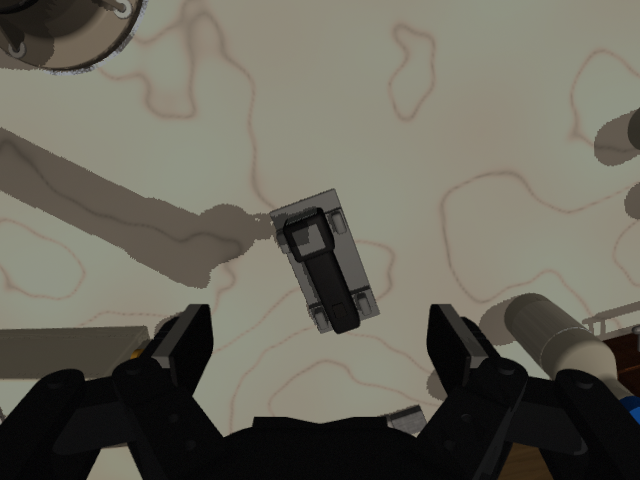

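The wrist view shows the head at the top, around (307,232), so the nose points to world -x. The handle end is at (340,325), and the reader lies properly in its cradle. Next, the meter.

Call:
apply_moves([
  [-0.5,-1,0],
  [-0.55,-1,0],
  [-0.55,-1,0],
  [-0.55,-1,0],
  [-0.55,-1,0],
  [-0.55,-1,0],
  [-0.55,-1,0],
  [-0.5,-1,0],
  [0,0,0],
  [0,0,0],
  [0,0,0],
], turn=[0,0,0,0,0,0,0,0,-0.6,0,0])

```text
time_s: 4.82
ee_pos: [428.3, -212.5, 342.2]
tool_rot: [0.0, 0.107, 0.994, 0.0]
ft_force: [0.2, 0.7, 0.0]
width: 85.6
grip_force: 0.0
```

```bash
python3 - <<'E'
from h import *
s=bot.observe(); p=bot.camera("wrist"); cv2.imwrite('pics/w2.png',p['pixels'][:,:,::-1])
R0=q2R(s['tool_rot']); print(s['ee_pos'].round(1),R0.round(3)[:2,:2])
M=obj("meter",119,127,p,s); obj("meter",20,135,p,s); 
for o in("shutter_grip","shutter"):
    obj(o,135,180,p,s); obj(o,165,180,p,s); obj(o,20,135,p,s)
# back edge / flat top over all points
P=pts(p,np.ones((480,640),bool),s)
ex=np.array([.977,-.211]);ey=np.array([.211,.977])
A=P[(P[:,2]>120)&(P[:,2]<128)&(P[:,0]>380)&(P[:,0]<560)&(P[:,1]<-60)&(P[:,1]>-330)]
print('flat',cv2.minAreaRect(A[:,:2].astype(np.float32)))
d=np.c_[A[:,:2]@ex,A[:,:2]@ey]; print(np.percentile(d,[0.5,99.5],axis=0))
E
```

```text
[ 428.3 -212.5  342.2] [[-0.977  0.212]
 [ 0.212  0.977]]
meter 0.89 [342. 230.] 14051 rect [ 461.2 -195.5] [250.   70.2] 77.68 z 124.9 127.0 lo [ 401. -321.  119.] hi [518. -68. 127.]
meter 0.89 [342. 230.] 22923 rect [ 484.1 -211.2] [270.9 122.4] 77.7 z 109.4 135.0 lo [ 401. -339.   20.] hi [571. -68. 135.]
shutter_grip 0.77 [300. 265.] 888 rect [ 463.9 -238.4] [20.7 30.9] 80.45 z 166.4 174.5 lo [ 448. -249.  135.] hi [ 481. -226.  174.]
shutter_grip 0.77 [300. 265.] 657 rect [ 461.8 -238.5] [19.3 25.8] 77.06 z 171.5 174.5 lo [ 448. -249.  165.] hi [ 476. -227.  174.]
shutter_grip 0.77 [300. 265.] 2320 rect [ 490.9 -246.7] [114.3  86.3] 79.86 z 106.7 135.0 lo [ 447. -309.   44.] hi [ 543. -192.  135.]
shutter 0.6 [301. 264.] 888 rect [ 463.9 -238.4] [20.7 30.9] 80.45 z 166.4 174.5 lo [ 448. -249.  135.] hi [ 481. -226.  174.]
shutter 0.6 [301. 264.] 657 rect [ 461.8 -238.5] [19.3 25.8] 77.06 z 171.5 174.5 lo [ 448. -249.  165.] hi [ 476. -227.  174.]
shutter 0.6 [301. 264.] 2207 rect [ 491.  -243.7] [113.8  85.1] 74.38 z 107.0 135.0 lo [ 448. -309.   44.] hi [ 545. -194.  135.]
flat ((460.4398498535156, -195.36172485351562), (250.003173828125, 68.67574310302734), 77.68470764160156)
[[ 457.02686216 -215.91171588]
 [ 523.97142707   28.945658  ]]
```

View pics/w2.png

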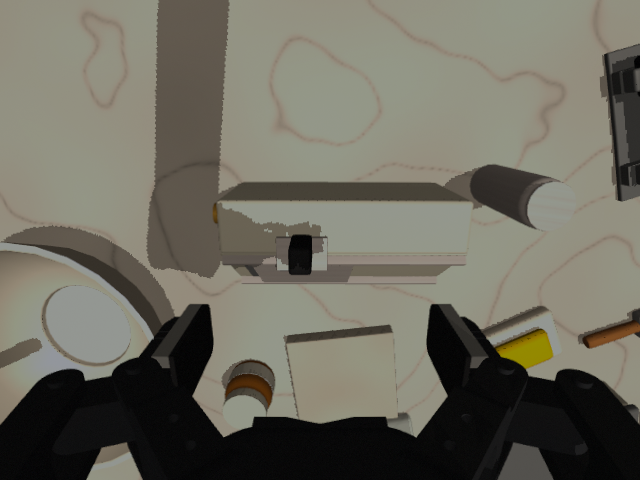

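The wrist view shows the meter from (218,200) to (470,265). The shutter grip is at (300,253) over the -y half, and the can is at (545,205). Now I'll pinch the shutter grip.

Call:
apply_moves([
  [-0.76,-0.37,0],
  [0,0,1],
  [0,0,1],
  [0,0,0.9],
  [0,0,0.5],
  [0,0,0.44],
  [0,0,0],
], turn=[0,0,0,0,0,0,0])

```text
time_s: 6.15
ee_pos: [451.0, -231.6, 149.6]
tool_rot: [-0.004, 0.109, 0.994, 0.002]
ft_force: [0.6, 0.5, -1.0]
width: 85.8
grip_force: 0.0
```

Call:
apply_moves([
  [0,0,0],
  [0,0,0],
  [0,0,0],
  [0,0,0],
  [0,0,0],
  [0,0,0],
], turn=[0,0,0,0,0,0], claw=0)

```text
time_s: 6.9
ee_pos: [452.2, -232.7, 151.6]
tool_rot: [-0.002, 0.109, 0.994, 0.002]
ft_force: [-1.5, 0.3, 6.6]
width: 18.9
grip_force: 58.8
```

Call:
apply_moves([
  [0,0.2,0],
  [0,0.4,0],
  [0,0.4,0],
  [0,0.4,0],
  [0,0.4,0],
  [0,0.2,0],
  [0,0,0],
], turn=[0,0,0,0,0,0,0])

```text
time_s: 7.78
ee_pos: [473.1, -137.8, 151.6]
tool_rot: [-0.002, 0.11, 0.994, -0.001]
ft_force: [-2.3, -9.1, 0.6]
width: 19.2
grip_force: 59.8
```

Call:
apply_moves([
  [0,0.16,0],
  [0,0.16,0],
  [0,0,0],
  [0,0,0],
], turn=[0,0,0,0])

```text
time_s: 8.28
ee_pos: [473.2, -136.8, 151.7]
tool_rot: [0.0, 0.114, 0.993, -0.012]
ft_force: [-1.5, -41.3, -15.0]
width: 19.4
grip_force: 61.1
```

Call:
apply_moves([
  [0,-0.3,0],
  [0,0,0],
], turn=[0,0])

```text
time_s: 8.52
ee_pos: [473.1, -137.7, 151.6]
tool_rot: [-0.002, 0.11, 0.994, -0.001]
ft_force: [-1.3, -10.3, 0.7]
width: 18.9
grip_force: 61.1
```

Call:
apply_moves([
  [0,0,0],
  [0,0,0],
  [0,0,0],
  [0,0,-0.3],
  [0,0,-0.7],
  [0,0,-1],
  [0,0,-1],
  [0,0,-1],
  [0,0,0],
  [0,0,0],
], turn=[0,0,0,0,0,0,0,0,0,0], claw=1)

```text
time_s: 9.78
ee_pos: [474.4, -134.2, 351.0]
tool_rot: [-0.003, 0.109, 0.994, 0.002]
ft_force: [-0.9, 0.0, -1.1]
width: 85.1
grip_force: 0.0
```

```bash
python3 - <<'E'
from h import *
ex=np.array([.977,-.2133]);ey=np.array([.2133,.977]); O=np.array([490.4,-202.0])
def loc(X): X=np.asarray(X); return np.r_[(X[:2]-O)@ex,(X[:2]-O)@ey,X[2]].round(1)
p=bot.camera("scene")
for d in bot.regions_of(p,"label")[:2]:
    P=pts(p,d['region']); print('label',d['score'],d['at'],P.mean(0).round(1),loc(P.mean(0)),len(P))
    L=np.array([loc(x) for x in P]); print(L.min(0),L.max(0))
    c=P-P.mean(0); n=np.linalg.svd(c,full_matrices=False)[2][2]; print(n.round(3))
s=bot.observe(); w=bot.camera("wrist"); print(s['ee_pos'].round(1))
for d in bot.regions_of(w,"label")[:2]:
    P=pts(w,d['region'],s); print('wl',d['score'],d['at'],P.mean(0).round(1),loc(P.mean(0)),len(P))
Q=obj("shutter_grip",165,180,w,s)
if Q is not None: print(loc(Q.mean(0)))
g=np.vstack([p['pixels'][180:330,130:330],]); cv2.imwrite('pics/s3.png',cv2.resize(g,(800,600),interpolation=2)[:,:,::-1])
E
```

```text
label 0.88 [200.0, 257.4] [ 500.5 -262.2   82.5] [ 22.7 -56.7  82.5] 421
[  3.1 -90.1  58. ] [ 43.2 -23.4 108.5]
[ 0.794 -0.199  0.575]
[ 473.9 -134.1  350.1]
shutter_grip 0.56 [313. 240.] 672 rect [ 483.3 -141.1] [19.3 26. ] 77.48 z 171.6 174.3 lo [ 470. -152.  165.] hi [ 497. -129.  174.]
[-20.7  58.1 171.6]
```

View pics/s3.png

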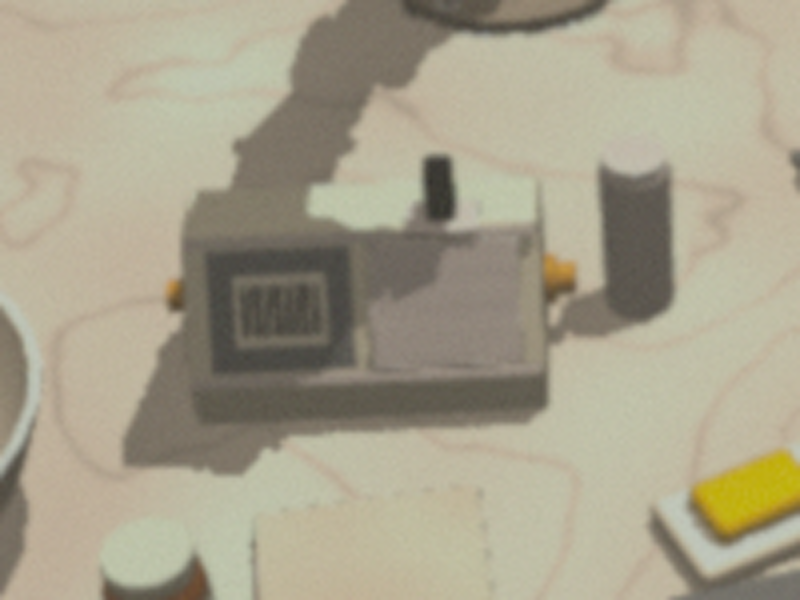

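Shutter is fully open: the grip is at box y=+58 and the barcode label is clear, measured at box (22,-57,82). Now the reader.

Call:
apply_moves([
  [0.3,0.8,0],
  [0.3,0.8,0],
  [0.3,0.83,0],
  [0.3,0.82,0],
  [0.3,0.82,0],
  [0.3,0.82,0],
  [0.3,0.82,0],
  [0.33,0.82,0],
  [0,0,0],
  [0,0,0],
  [0,0,0],
  [0,0,0],
  [0,0,0],
], turn=[0,0,0,0,0,0,0,0,-0.95,-0.95,-0.95,-0.95,0])

```text
time_s: 11.65
ee_pos: [426.9, 197.9, 353.2]
tool_rot: [-0.005, -0.056, 0.998, 0.002]
ft_force: [0.0, 0.8, -0.3]
width: 85.4
grip_force: 0.0
```

```bash
python3 - <<'E'
from h import *
s=bot.observe(); p=bot.camera("wrist"); Rt=q2R(s['tool_rot'])
print(s['ee_pos'].round(1),Rt.round(3)[:2,:2])
Q=obj("reader",50,80,p,s); obj("cradle",-5,14,p,s); H=obj("reader",50,62.,p,s)
# handle centreline fit: all top pts
c=np.array(cv2.minAreaRect(Q[:,:2].astype(np.float32))[0]); print('tool delta',(Rt.T@(np.r_[c,41-8]-s['ee_pos'])/50).round(3))
E
```

```text
[426.9 197.9 353.2] [[-0.994 -0.112]
 [-0.112  0.994]]
reader 0.79 [330. 179.] 4668 rect [426.6 211.7] [158.7  49.8] 7.88 z 61.3 70.1 lo [346. 177.  51.] hi [506. 236.  70.]
cradle 0.75 [312. 189.] 4064 rect [432.6 212.4] [194.7  95. ] 5.19 z 7.8 13.6 lo [332. 158.  -2.] hi [529. 264.  14.]
reader 0.79 [330. 179.] 2772 rect [426.6 211.7] [158.7  49.8] 7.88 z 57.7 62.0 lo [346. 177.  51.] hi [506. 236.  62.]
tool delta [-0.087  0.243  6.405]
```

Call:
apply_moves([
  [-0.05,0.15,0.2],
  [-0.04,0.1,0.4],
  [0,0,0.8],
  [0,0,0.9],
  [0,0,0.9],
  [0,0,0.9],
  [0,0,0.9],
  [0,0,0.7],
  [0,0,0.4],
  [0,0,0.3],
  [0,0,0],
], turn=[0,0,0,0,0,0,0,0,0,0,0])

```text
time_s: 13.22
ee_pos: [426.5, 212.3, 32.8]
tool_rot: [-0.005, -0.057, 0.998, 0.002]
ft_force: [0.1, -0.0, 0.5]
width: 85.7
grip_force: 0.0
```

Call:
apply_moves([
  [0,0,0],
  [0,0,0],
  [0,0,0],
  [0,0,0],
  [0,0,0],
], turn=[0,0,0,0,0], claw=0)

```text
time_s: 13.85
ee_pos: [427.8, 212.4, 34.7]
tool_rot: [-0.004, -0.057, 0.998, 0.003]
ft_force: [-0.4, -1.5, 5.2]
width: 35.0
grip_force: 60.6
```

Call:
apply_moves([
  [0,0,-0.2],
  [0,0,-0.4],
  [0,0,-0.8],
  [0,0,-0.9],
  [0,0,-0.9],
  [0,0,-0.9],
  [0,0,-0.9],
  [0,0,0],
  [0,0,0],
], turn=[0,0,0,0,0,0,0,0,0])

```text
time_s: 14.98
ee_pos: [428.2, 211.1, 282.7]
tool_rot: [-0.006, -0.057, 0.998, 0.003]
ft_force: [-0.0, 0.2, -5.5]
width: 35.3
grip_force: 61.0
```

Call:
apply_moves([
  [0,-0.4,0],
  [0,-0.7,0],
  [0,-0.75,0],
  [0,-0.75,0],
  [0,-0.75,0],
  [0,-0.75,0],
  [0,-0.75,0],
  [0,-0.75,0],
  [0,-0.75,0],
  [0,-0.75,0],
  [0,-0.75,0],
  [0,-0.7,0],
  [0,-0.4,0],
  [0,0,0],
  [0,0,0],
  [0,0,0],
  [0,0,0],
  [0,0,0],
], turn=[0,0,0,0,0,0,0,0,0,0,0,0,0,0.93,0.93,0.93,0.93,0])

```text
time_s: 17.23
ee_pos: [477.9, -235.1, 280.9]
tool_rot: [-0.006, 0.107, 0.994, 0.002]
ft_force: [0.0, -0.0, -3.5]
width: 35.3
grip_force: 60.9
```

```bash
cat > g.py <<'E'
from h import *
ex=np.array([.977,-.2133]);ey=np.array([.2133,.977]); O=np.array([490.4,-202.0])
def go(bx,by,z):
    s=bot.observe(); Rt=q2R(s['tool_rot']); T=np.r_[O+bx*ex+by*ey,z]
    b=s['ee_pos'][:2]-O
    print('t',s['time_s'],'tcp',s['ee_pos'].round(1),'box',(b@ex).round(1),(b@ey).round(1),'yaw err',np.degrees(np.arctan2(Rt[0,1],Rt[1,1])-np.arctan2(.2133,.977)).round(2),'tilt',np.degrees(np.arccos(-Rt[2,2])).round(2),'F',s['ft_force'].round(1),'w',s['width'])
    print('tool delta',(Rt.T@(T-s['ee_pos'])/50).round(3))
E
python3 -c "
from g import *
go(-100,-60,165)"
```

```text
t 17.225 tcp [ 477.9 -235.1  280.9] box -5.1 -35.0 yaw err -0.07 tilt 0.69 F [ 0.  -0.  -3.5] w 35.28281765554064
tool delta [ 1.871 -0.503  2.338]
```

Call:
apply_moves([
  [0.3,-0.1,0],
  [0.6,-0.2,0],
  [0.6,-0.2,0],
  [0.37,0,0],
  [0,0,0.4],
  [0,0,0.7],
  [0,0,0.7],
  [0,0,0.5],
  [0,0,0],
], turn=[0,0,0,0,0,0,0,0,0])

```text
time_s: 18.35
ee_pos: [380.2, -236.9, 166.5]
tool_rot: [-0.008, 0.106, 0.994, 0.003]
ft_force: [0.0, -0.7, -2.9]
width: 35.4
grip_force: 61.6
```

```bash
cat >> g.py <<'E'
def pitch():
    s=bot.observe(); p=bot.camera("wrist"); Rt=q2R(s['tool_rot'])
    for d in bot.regions_of(p,"reader")[:1]:
        P=(pts(p,d['region'],s)-s['ee_pos'])@Rt
        # side pts: fit along central strip, top surface in tool frame
        A=P[(abs(P[:,1])<12)&(P[:,0]>15)&(P[:,0]<110)&(P[:,2]>-120)&(P[:,2]<150)]
        print('score',d['score'],len(P),len(A))
        for lo in range(10,110,10):
            B=A[(A[:,0]>=lo)&(A[:,0]<lo+10)]
            if len(B)>8: print(lo+5,len(B),np.percentile(B[:,2],[10,50,90]).round(1))
        print('P lo hi',P.min(0).round(),P.max(0).round())
    return p
E
python3 -c "
from g import *
go(-100,-60,137.7)
p=pitch(); cv2.imwrite('pics/w4.png',p['pixels'][:,:,::-1])"
```

```text
t 18.35 tcp [ 380.2 -236.9  166.5] box -100.2 -57.6 yaw err -0.11 tilt 1.01 F [ 0.  -0.7 -2.9] w 35.41988366594162
tool delta [-0.015 -0.05   0.575]
score 0.93 43397 18086
15 1029 [-24.1 -23.4 -22.7]
25 2191 [-23.9 -23.2 -22.5]
35 1741 [-31.7 -30.8 -29.3]
45 2814 [-33.4 -32.6 -31.8]
55 3214 [-33.3 -32.6 -31.8]
65 3465 [-33.3 -32.5 -31.7]
75 3547 [-31.9 -30.6 -28.3]
85 85 [-22.8 -21.9 -21.1]
P lo hi [-39. -72. -63.] [ 90.  71. 170.]
```

View pics/w4.png

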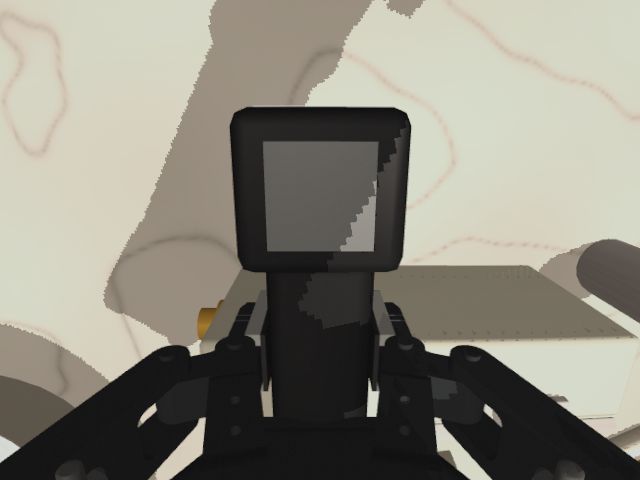

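The wrist view shows the reader held level: the head screen is at (320,195), and the meter's back edge is below it. I'll move 20 mm further back for more lever, then press the tail on the meter's top edge.

Call:
apply_moves([
  [0.2,-0.05,0],
  [0.2,0,0],
  [0,0,0.2],
  [0,0,0.3],
  [0,0,0.2],
  [0,0,0.2],
  [0,0,0.2],
  [0,0,0],
], turn=[0,0,0,0,0,0,0,0])

```text
time_s: 19.45
ee_pos: [359.7, -233.9, 111.9]
tool_rot: [-0.009, 0.106, 0.994, 0.004]
ft_force: [-6.1, 2.8, 1.1]
width: 35.5
grip_force: 68.6
```

```bash
python3 -c "
from g import *
go(-120,-60,103)
p=pitch()"
```

```text
t 19.45 tcp [ 359.7 -233.9  111.9] box -120.9 -59.1 yaw err -0.16 tilt 1.13 F [-6.1  2.8  1.1] w 35.53208334760386
tool delta [-0.02  -0.02   0.177]
score 0.92 37378 14518
15 1169 [-19.7 -18.4 -17.2]
25 2301 [-16.9 -14.8 -12.7]
35 1837 [-13.4 -11.3  -8.9]
45 2243 [-15.  -14.  -12.9]
55 2410 [-12.9 -10.9  -8.8]
65 2262 [-8.  -5.9 -4. ]
75 2155 [-3.2 -0.8  2.9]
85 141 [3.6 4.5 5.3]
P lo hi [-58. -51. -64.] [ 86.  50. 115.]
```

Call:
apply_moves([
  [0,0,0.09],
  [0,0,0.09],
  [0,0,0],
], turn=[0,0,0])

```text
time_s: 19.92
ee_pos: [360.9, -234.1, 103.5]
tool_rot: [-0.008, 0.106, 0.994, 0.004]
ft_force: [-5.5, 3.0, 6.2]
width: 35.6
grip_force: 70.0
```

Call:
apply_moves([
  [0,0,-0.2],
  [0,0,-0.5],
  [0,0,-0.8],
  [0,0,-0.9],
  [0,0,-0.9],
  [0,0,-0.4],
  [0,0,0],
], turn=[0,0,0,0,0,0,0])

```text
time_s: 20.8
ee_pos: [365.7, -235.6, 286.7]
tool_rot: [-0.004, 0.105, 0.994, 0.005]
ft_force: [-0.8, -0.1, -4.2]
width: 35.1
grip_force: 69.0
```

```bash
python3 -c "
from g import *
go(152,-57,172-8)
p=pitch()
print(q2R(bot.observe()['tool_rot']).round(4))"
```

```text
t 20.8 tcp [ 365.7 -235.6  286.7] box -114.7 -59.4 yaw err -0.3 tilt 0.77 F [-0.8 -0.1 -4.2] w 35.1146818179026
tool delta [-5.358e+00 -2.000e-03  2.403e+00]
score 0.67 34918 13244
15 1222 [-18.7 -17.1 -15.5]
25 2336 [-14.9 -12.2  -9.5]
35 1850 [-8.9 -7.3 -4.7]
45 2093 [-9.8 -8.5 -6.9]
55 2213 [-6.6 -3.9 -1.1]
65 2037 [0.  2.8 5.5]
75 1493 [ 6.5 10.3 13.7]
P lo hi [-54. -26. -65.] [ 78.  81. 288.]
[[-0.9778  0.2089 -0.0148]
 [ 0.2088  0.9779  0.0088]
 [ 0.0163  0.0055 -0.9999]]
```

Pitch is 35°, so I'll move to the aiming pose.

Call:
apply_moves([
  [-0.3,0,0],
  [-0.6,0,0],
  [-0.7,0,0],
  [-0.7,0,0],
  [-0.7,0,0],
  [-0.7,0,0],
  [-0.7,0,0],
  [-0.6,0,0],
  [-0.36,0,0],
  [0,0,0.3],
  [0,0,0.6],
  [0,0,0.6],
  [0,0,0.5],
  [0,0,0.4],
  [0,0,0],
  [0,0,0],
], turn=[0,0,0,0,0,0,0,0,0,0,0,0,0,0,0,0])

```text
time_s: 22.9
ee_pos: [621.1, -289.1, 163.4]
tool_rot: [-0.007, 0.105, 0.994, 0.003]
ft_force: [-0.1, 0.4, -3.0]
width: 35.7
grip_force: 68.7
```

```bash
python3 -c "
from g import *
go(152,-57,172-8)
p=pitch()
print(q2R(bot.observe()['tool_rot']).round(4))"
```

```text
t 22.9 tcp [ 621.1 -289.1  163.4] box 146.3 -57.2 yaw err -0.24 tilt 0.87 F [-0.1  0.4 -3. ] w 35.65772918095373
tool delta [-0.114  0.004 -0.013]
score 0.95 35182 13251
15 1237 [-18.6 -17.1 -15.4]
25 2330 [-14.9 -12.1  -9.4]
35 1836 [-8.8 -7.2 -4.6]
45 2100 [-9.7 -8.4 -6.8]
55 2190 [-6.4 -3.8 -1.1]
65 2040 [0.2 3.  5.7]
75 1518 [ 6.6 10.4 13.9]
P lo hi [-33. -53. -39.] [ 78.  57. 164.]
[[-0.9778  0.2091 -0.0119]
 [ 0.209   0.9779  0.0074]
 [ 0.0132  0.0047 -0.9999]]
```

Call:
apply_moves([
  [-0.11,0,0.13],
  [0,0,0],
  [0,0,0],
  [0,0,0],
  [0,0,0],
  [0,0,0],
  [0,0,0],
  [0,0,0],
  [0,0,0],
  [0,0,0],
  [0,0,0],
  [0,0,0],
  [0,0,0],
  [0,0,0],
  [0,0,0],
  [0,0,0],
  [0,0,0],
  [0,0,0],
  [0,0,0],
  [0,0,0],
], turn=[0,0,0,0,0,0,0,0,0,0,0,0,0,0,0,0,0,0,0,0])

```text
time_s: 25.5
ee_pos: [626.3, -289.7, 156.3]
tool_rot: [-0.007, 0.105, 0.994, 0.004]
ft_force: [-0.4, 0.0, -4.0]
width: 35.2
grip_force: 68.7
```

```bash
python3 -c "
from g import *
go(152,-57,164)
p=bot.camera('scene')
obj('shutter_grip',165,180,p,None)
for o in ('reader','label'):
  for d in bot.regions_of(p,o)[:1]: print(o,d['score'],d['at'],pts(p,d['region']).mean(0).round(1))
a=p['pixels'][170:320,140:340]; cv2.imwrite('pics/s5.png',cv2.resize(a,(800,600),interpolation=2)[:,:,::-1])"
```

```text
t 25.5 tcp [ 626.3 -289.7  156.3] box 151.5 -56.6 yaw err -0.25 tilt 0.93 F [-0.4  0.  -4. ] w 35.18888715623829
tool delta [-0.008 -0.006 -0.154]
shutter_grip 0.63 [239. 254.] 44 rect [ 487.1 -141.6] [19.  25.8] 74.97 z 170.1 176.3 lo [ 474. -153.  165.] hi [ 502. -133.  176.]
reader 0.75 [187.9, 271.8] [ 663.7 -296.5  194.6]
label 0.41 [206.7, 258.7] [ 510.5 -244.5   86.7]
```

View pics/s5.png

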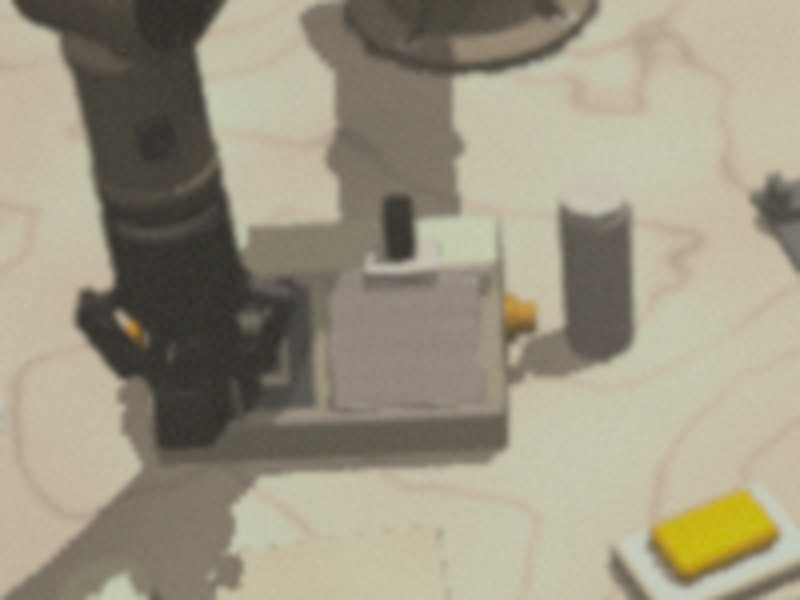

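The reader has been held still at about 8 cm from the label and the shutter is still open. I'll return it to the cradle.

Call:
apply_moves([
  [0,0,-0.3],
  [0,0,-0.6],
  [0,0,-0.8],
  [0,0,-0.8],
  [0,0,-0.6],
  [0,0,0],
], turn=[0,0,0,0,0,0])

```text
time_s: 26.45
ee_pos: [629.1, -292.7, 315.2]
tool_rot: [-0.004, 0.105, 0.994, 0.002]
ft_force: [0.4, -0.4, -4.5]
width: 35.5
grip_force: 68.9
```

Call:
apply_moves([
  [0.2,0.3,0],
  [0.4,0.6,0],
  [0.43,0.65,0],
  [0.43,0.65,0],
  [0.43,0.65,0],
  [0.43,0.65,0],
  [0.43,0.65,0],
  [0.43,0.65,0],
  [0.43,0.65,0],
  [0.43,0.65,0],
  [0.43,0.65,0],
  [0.43,0.65,0],
  [0.43,0.65,0],
  [0.43,0.65,0],
  [0.3,0.4,0],
  [0,0,0],
  [0,0,0],
  [0,0,0],
  [0,0,0],
  [0,0,0],
], turn=[0,0,0,0,0,0,0,0,0,0,0,0,0,0,0,-0.93,-0.93,-0.93,-0.93,0])

```text
time_s: 28.95
ee_pos: [426.5, 216.5, 317.4]
tool_rot: [-0.008, -0.056, 0.998, 0.004]
ft_force: [-0.0, -0.2, -4.1]
width: 35.1
grip_force: 68.7
```

```bash
cat > c.py <<'E'
from g import *
s=bot.observe(); Rt=q2R(s['tool_rot']); print(s['time_s'],s['ee_pos'].round(1),Rt.round(3),s['ft_force'].round(1))
print((Rt.T@(np.array([427.8,212.0,100])-s['ee_pos'])/50).round(3))
p=pitch(); obj("cradle",-5,14,p,s)
E
python3 c.py
```

```text
28.95 [426.5 216.5 317.4] [[-0.994 -0.113 -0.016]
 [-0.113  0.994  0.008]
 [ 0.015  0.01  -1.   ]] [-0.  -0.2 -4.1]
[-0.08  -0.136  4.346]
score 0.66 35502 13313
15 1241 [-18.9 -17.3 -15.7]
25 2343 [-15.  -12.3  -9.5]
35 1846 [-8.9 -7.2 -4.7]
45 2083 [-9.8 -8.5 -6.9]
55 2210 [-6.6 -4.  -1.3]
65 2026 [-0.1  2.6  5.4]
75 1564 [ 6.5 10.1 13.8]
P lo hi [-336.  -88.  -65.] [ 86.  88. 321.]
cradle none
```

Call:
apply_moves([
  [-0.04,-0.06,0.2],
  [-0.04,-0.06,0.5],
  [0,0,0.8],
  [0,0,0.8],
  [0,0,0.8],
  [0,0,0.7],
  [0,0,0.5],
  [0,0,0.3],
  [0,0,0],
], turn=[0,0,0,0,0,0,0,0,0])

```text
time_s: 30.22
ee_pos: [428.4, 213.1, 87.4]
tool_rot: [-0.007, -0.057, 0.998, 0.004]
ft_force: [-0.7, -0.3, -3.6]
width: 35.7
grip_force: 68.6
```

```bash
python3 c.py; python3 -c "
from g import *
s=bot.observe();p=bot.camera('wrist');cv2.imwrite('pics/w6.png',p['pixels'][:,:,::-1])"
```

```text
30.225 [428.4 213.1  87.4] [[-0.993 -0.113 -0.015]
 [-0.113  0.994  0.007]
 [ 0.014  0.008 -1.   ]] [-0.7 -0.3 -3.6]
[ 0.017 -0.018 -0.251]
score 0.58 35270 13314
15 1223 [-18.9 -17.3 -15.7]
25 2358 [-15.1 -12.4  -9.7]
35 1848 [-8.9 -7.3 -4.7]
45 2075 [-9.8 -8.6 -7. ]
55 2216 [-6.6 -4.  -1.3]
65 2028 [-0.1  2.6  5.4]
75 1566 [ 6.4 10.1 13.8]
P lo hi [-123.  -42.  -64.] [78. 41. 87.]
cradle 0.72 [251. 150.] 7414 rect [397.5 208.8] [125.4 104.1] 6.8 z 7.8 12.8 lo [333. 155.  -1.] hi [466. 261.  13.]
```

View pics/w6.png

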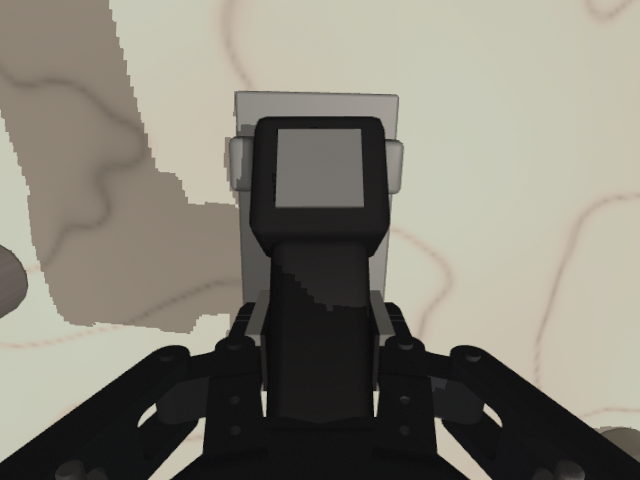

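The head (250–388) sits centered between the head lugs (left 232–250, right 385–402). Now I'll press down, so the head rest levels the reader.

Call:
apply_moves([
  [0,0,0.25],
  [0,0,0.15],
  [0,0,0.15],
  [0,0,0.15],
  [0,0,0.15],
  [0,0,0],
], turn=[0,0,0,0,0,0])

```text
time_s: 31.18
ee_pos: [437.3, 216.1, 49.4]
tool_rot: [0.002, -0.057, 0.998, 0.007]
ft_force: [8.9, 1.4, 10.2]
width: 35.4
grip_force: 71.7
```

```bash
python3 c.py
```

```text
31.175 [437.3 216.1  49.4] [[-0.994 -0.113  0.003]
 [-0.113  0.994  0.013]
 [-0.005  0.013 -1.   ]] [ 8.9  1.4 10.2]
[ 0.194 -0.048 -1.013]
score 0.83 41164 16985
15 1139 [-24.1 -23.2 -22.3]
25 2313 [-22.6 -21.4 -20.2]
35 1853 [-25.5 -20.9 -18.6]
45 2614 [-26.4 -25.5 -24.6]
55 2867 [-25.1 -23.9 -22.6]
65 2903 [-22.7 -21.5 -20.2]
75 2878 [-20.4 -18.1 -16. ]
85 418 [-15.7 -14.7 -13. ]
P lo hi [-22. -39. -64.] [82. 34. 42.]
cradle 0.79 [268. 103.] 13720 rect [429.5 210.5] [189.2  93.9] 4.79 z 8.1 10.9 lo [333. 158.  -1.] hi [526. 258.  11.]
```

Call:
apply_moves([
  [0.06,-0.02,0.12],
  [0.06,-0.02,0.12],
  [0,0,0.08],
  [0,0,0.06],
  [0,0,0],
], turn=[0,0,0,0,0])

```text
time_s: 31.95
ee_pos: [429.5, 213.8, 30.7]
tool_rot: [-0.0, -0.057, 0.998, 0.007]
ft_force: [4.0, 1.4, 21.4]
width: 35.3
grip_force: 74.3
```

```bash
python3 c.py
```

```text
31.95 [429.5 213.8  30.7] [[-0.994 -0.114 -0.001]
 [-0.114  0.993  0.014]
 [-0.     0.014 -1.   ]] [ 4.   1.4 21.4]
[ 0.038 -0.013 -1.387]
score 0.89 45006 19161
15 1082 [-28.4 -27.7 -26.9]
25 2157 [-28.4 -27.7 -26.9]
35 1866 [-36.4 -35.4 -34.4]
45 3172 [-38.  -37.2 -36.5]
55 3506 [-38.  -37.2 -36.4]
65 3833 [-38.  -37.2 -36.3]
75 3545 [-36.3 -35.2 -32.3]
P lo hi [-26. -39. -39.] [79. 32. 23.]
cradle 0.89 [289. 108.] 12403 rect [393.5 206.1] [115.4 100.7] 7.25 z 8.1 13.9 lo [333. 152.  -1.] hi [456. 256.  14.]
```

Level and seated. Release.

Call:
apply_moves([
  [0,0,-0.1],
  [0,0,0],
], turn=[0,0])

```text
time_s: 32.35
ee_pos: [421.3, 211.4, 31.5]
tool_rot: [-0.007, -0.057, 0.998, 0.005]
ft_force: [-0.4, 0.2, -3.4]
width: 34.9
grip_force: 71.5
```

Call:
apply_moves([
  [0,0,0],
  [0,0,0],
  [0,0,0],
  [0,0,0],
  [0,0,0],
  [0,0,-0.2],
  [0,0,-0.5],
  [0,0,-0.8],
  [0,0,-0.9],
  [0,0,-0.9],
  [0,0,-0.9],
  [0,0,-0.9],
  [0,0,-0.7],
  [0,0,0],
  [0,0,0],
], turn=[0,0,0,0,0,0,0,0,0,0,0,0,0,0,0], claw=1)

```text
time_s: 34.22
ee_pos: [425.6, 208.8, 321.2]
tool_rot: [-0.007, -0.057, 0.998, 0.005]
ft_force: [-1.3, 1.2, -0.7]
width: 85.7
grip_force: 0.0
```

```bash
python3 -c "
from g import *
s=bot.observe(); p=bot.camera('wrist'); Rt=q2R(s['tool_rot'])
cv2.imwrite('pics/w7.png',p['pixels'][:,:,::-1])
print(s['time_s'],s['ee_pos'].round(1)); obj('reader',50,80,p,s); obj('reader',63,80,p,s); obj('cradle',-5,14,p,s)
t=bot.camera('top'); obj('reader',50,80,t,None); obj('cradle',-5,14,t,None)
go(-20.5,57.8,350)"
```

```text
34.225 [425.6 208.8 321.2]
reader 0.73 [319. 182.] 5427 rect [421.3 211.7] [157.8  50. ] 7.41 z 61.3 70.7 lo [341. 178.  51.] hi [501. 237.  71.]
reader 0.73 [319. 182.] 2169 rect [405.4 208.4] [125.3  48.9] 5.59 z 66.6 70.7 lo [341. 178.  63.] hi [467. 231.  71.]
cradle 0.62 [304. 197.] 4398 rect [432.7 211.2] [195.5  95. ] 4.89 z 8.0 13.7 lo [333. 159.  -1.] hi [533. 265.  14.]
reader none
cradle 0.6 [265. 242.] 182 rect [467.5 179.1] [130.4  38.5] 19.22 z 7.8 13.9 lo [401. 171.  -2.] hi [529. 218.  14.]
t 34.575 tcp [426.  208.7 321.4] box -150.5 387.5 yaw err -18.82 tilt 0.91 F [0.1 0.  0.3] w 85.16792005668975
tool delta [-0.325 -7.075 -0.639]
```

View pics/w7.png

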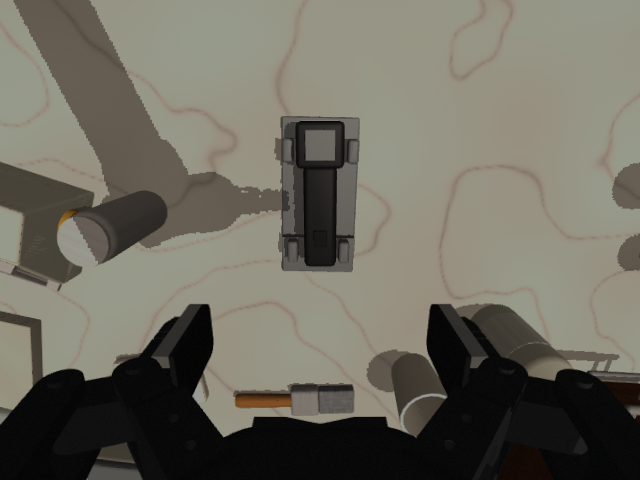

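The reader (296–345 × 120–265) lies in the cradle, nose end up, between all four lugs. It is about 11 mm forward along the cradle, within tolerance. Now I'll close the shutter.

Call:
apply_moves([
  [0,-0.3,-0.2],
  [-0.03,-0.6,0],
  [-0.03,-0.7,0],
  [-0.03,-0.7,0],
  [-0.03,-0.7,0],
  [-0.03,-0.7,0],
  [-0.03,-0.7,0],
  [-0.03,-0.7,0],
  [-0.03,-0.7,0],
  [-0.03,-0.6,0],
  [-0.03,-0.4,0],
  [-0.03,-0.28,0],
  [0,0,0],
  [0,0,0],
  [0,0,0],
  [0,0,0],
  [0,0,0],
], turn=[0,0,0,0,0,0,0,0,0,0,0,0,0.94,0.94,0.94,0.94,0])

```text
time_s: 36.7
ee_pos: [483.1, -140.2, 328.2]
tool_rot: [-0.007, 0.106, 0.994, 0.004]
ft_force: [0.1, -0.3, -0.4]
width: 85.5
grip_force: 0.0
```

```bash
python3 -c "
from g import *
s=bot.observe(); p=bot.camera('wrist'); Q=obj('shutter_grip',165,180,p,s); 
if Q is not None:
  c=np.array(cv2.minAreaRect(Q[:,:2].astype(np.float32))[0])-O; go(c@ex,c@ey,150)
go(-20.5,57.8,150)"
```

```text
shutter_grip 0.85 [318. 240.] 761 rect [ 483.3 -141.1] [19.4 25.2] 78.13 z 171.7 174.0 lo [ 470. -152.  165.] hi [ 497. -129.  174.]
t 36.8 tcp [ 483.1 -140.4  328.1] box -20.3 58.6 yaw err -0.18 tilt 0.92 F [ 0.6 -1.1 -0.1] w 85.64297994044215
tool delta [-0.061 -0.032  3.562]
t 36.8 tcp [ 483.1 -140.4  328.1] box -20.3 58.6 yaw err -0.18 tilt 0.92 F [ 0.6 -1.1 -0.1] w 85.64297994044215
tool delta [-0.05  -0.035  3.562]
```

Call:
apply_moves([
  [-0.05,-0.03,0.3],
  [0,0,0.7],
  [0,0,0.8],
  [0,0,0.8],
  [0,0,0.6],
  [0,0,0.36],
  [0,0,0],
], turn=[0,0,0,0,0,0,0])

```text
time_s: 37.67
ee_pos: [431.4, -126.3, 183.7]
tool_rot: [0.016, 0.106, 0.994, -0.001]
ft_force: [1.5, -0.2, -0.0]
width: 85.4
grip_force: 0.0
```

Call:
apply_moves([
  [0,0,0],
  [0,0,0],
  [0,0,0],
  [0,0,0],
  [0,0,0],
  [0,0,0],
], turn=[0,0,0,0,0,0], claw=0)

```text
time_s: 38.42
ee_pos: [432.2, -126.4, 184.5]
tool_rot: [0.017, 0.107, 0.994, -0.001]
ft_force: [-0.6, -0.6, 0.8]
width: 0.0
grip_force: 0.0
```

Call:
apply_moves([
  [0,-0.2,0],
  [0,-0.4,0],
  [0,-0.4,0],
  [0,-0.4,0],
  [0,-0.4,0],
  [0,-0.3,0],
  [0,-0.16,0],
  [0,-0.1,0],
  [0,0,0],
  [0,0,0],
], turn=[0,0,0,0,0,0,0,0,0,0])

```text
time_s: 39.67
ee_pos: [395.5, -235.2, 194.1]
tool_rot: [0.022, 0.106, 0.994, -0.003]
ft_force: [-0.2, -0.1, -0.6]
width: -0.5
grip_force: 0.0
```

```bash
python3 -c "
from g import *
go(-20.5,57.8,300); print(bot.observe()['q'].round(3))
p=bot.camera('scene'); obj('shutter_grip',165,180,p,None)"
```

```text
t 39.675 tcp [ 395.5 -235.2  194.1] box -85.7 -52.7 yaw err -0.1 tilt 2.56 F [-0.2 -0.1 -0.6] w -0.4774725873171333
tool delta [-1.401  2.206 -2.06 ]
[-1.301 -0.494  1.454  2.08   0.55   1.137  1.267]
shutter_grip 0.87 [240. 256.] 35 rect [ 489.7 -142.1] [16.2 25.1] 66.44 z 170.5 178.0 lo [ 478. -153.  165.] hi [ 502. -135.  178.]
```

The descent ran into joint limits: q2 and q3 are saturated from redundancy drift. Nothing was touched. I'll lift, move out, and watch the joints.

Call:
apply_moves([
  [0,0,-0.6],
  [0,0,-0.9],
  [0,0,-0.9],
  [-0.8,0,-0.4],
  [-0.8,0,0],
  [-0.8,0,0],
  [-0.8,0,0],
  [0,0,0],
], turn=[0,0,0,0,0,0,0,0])

```text
time_s: 40.78
ee_pos: [499.8, -244.0, 359.2]
tool_rot: [0.044, 0.106, 0.993, -0.011]
ft_force: [-0.9, 0.4, 0.1]
width: 0.2
grip_force: 0.0
```

```bash
cat > k.py <<'E'
from g import *
from scipy.optimize import least_squares
import itertools, json, os
s=bot.observe(); print(s['time_s'],s['ee_pos'].round(1),s['q'].round(3))
D=json.load(open('d.json')) if os.path.exists('d.json') else [
 ([-1.40199555,0.39920317,0.04500967,1.53789118,-0.01874882,1.20691338,-0.05069636],[171.78,626.24,241.25],[-9.18e-5,.13344,.99106,-.00099])]
D.append((list(s['q']),list(s['ee_pos']),list(s['tool_rot']))); json.dump(D,open('d.json','w'))
def fk(q,sg,p):
    q=np.asarray(q)*sg; d1,d3,d5,d7,a1,a2,b1,b0=p
    T=np.eye(3); x=np.array([0,0,d1]); 
    Rz=lambda a:R.from_euler('z',a).as_matrix(); Ry=lambda a:R.from_euler('y',a).as_matrix()
    T=Rz(q[0]+b0); T=T@Ry(q[1]); T=T@Rz(q[2]); x=x+T@[a1,0,d3]; T=T@Ry(q[3]); x=x+T@[a2,0,0]
    T=T@Rz(q[4]); x=x+T@[0,0,d5]; T=T@Ry(q[5]); x=x+T@[b1,0,0]; T=T@Rz(q[6]); x=x+T@[0,0,d7]
    return x,T
if __name__=='__main__' and len(D)>1:
    best=[]
    for bits in itertools.product([1,-1],repeat=4):
        sg=np.array([bits[0],1,bits[1],1,bits[2],1,bits[3]])
        def f(v):
            r=[]
            for q,x,t in D:
                X,T=fk(q,sg,v[:8]); r+=list((X-x)/10); r+=list(3*(T-q2R(t)@R.from_euler('z',v[8]).as_matrix()).ravel())
            return np.array(r+list((v[4:7])/1000))
        for b0 in (0,np.pi/2,np.pi,-np.pi/2):
          for y in (0,np.pi):
            o=least_squares(f,[300,350,350,200,0,0,0,b0,y]); best.append((o.cost,sg.tolist(),o.x.round(3).tolist()))
    best.sort(key=lambda b:b[0])
    for b in best[:3]: print(b)
    json.dump(best[0],open('k.json','w'))
E
python3 k.py
```

```text
40.775 [ 499.8 -244.   359.2] [-1.505 -0.493  1.454  1.676  0.528  1.452  1.268]
(np.float64(0.0027897681122941707), [-1, 1, -1, 1, -1, 1, -1], [505.544, 495.737, 455.571, 575.838, -33.542, -5.193, -61.623, -0.065, 4.777])
(np.float64(0.0027897681122956335), [-1, 1, -1, 1, -1, 1, -1], [505.544, 495.737, 455.571, 575.839, -33.542, -5.193, -61.623, -0.065, 4.777])
(np.float64(0.0027897681122971323), [-1, 1, -1, 1, -1, 1, -1], [505.544, 495.737, 455.571, 575.839, -33.542, -5.193, -61.623, 6.218, -1.506])
```

```bash
cat > sim.py <<'E'
from k import *
c,sg,v=json.load(open('k.json')); sg=np.array(sg); Z=R.from_euler('z',v[8]).as_matrix()
lo=np.array([-2.82,-.49,-1.37,0,-1.36,.23,-2.94]); hi=np.array([2.82,2.23,1.46,2.46,4.5,2,2.94])
def F(q): X,T=fk(q,sg,v[:8]); return X,T@Z.T
def pose(yaw): # cw yaw deg of tool y from +y
    a=np.radians(yaw); return np.array([[-np.cos(a),np.sin(a),0],[np.sin(a),np.cos(a),0],[0,0,-1.]])
def track(q,way,n=10,lam=0.02,w=0.0,q0=None):
    q=np.array(q); X,T=F(q); 
    a0=np.degrees(np.arctan2(T[0,1],T[1,1])); x0=X.copy()
    for x,y,z,a in way:
        for t in np.linspace(0,1,n+1)[1:]:
            xd=x0+(np.array([x,y,z])-x0)*t; Td=pose(a0+(a-a0)*t)
            for _ in range(4):
                X,T=F(q); e=np.r_[(xd-X)/300,R.from_matrix(Td@T.T).as_rotvec()]
                J=np.zeros((6,7))
                for i in range(7):
                    d=q.copy(); d[i]+=1e-5; X2,T2=F(d); J[:,i]=np.r_[(X2-X)/300,R.from_matrix(T2@T.T).as_rotvec()]/1e-5
                dq=J.T@np.linalg.solve(J@J.T+lam**2*np.eye(6),e)
                if w: 
                    dq+= (np.eye(7)-np.linalg.pinv(J)@J)@(w*(q0-q))
                q=np.clip(q+dq,lo,hi)
        x0=np.array([x,y,z]);a0=a
        print([x,y,z,a],q.round(2),'err',np.round(np.linalg.norm(xd-F(q)[0]),1))
    return q
H=[(326,230,342,15.3),(428,-212,342,15.3),(428,-212,342,12.2),(451,-232,150,12.2),(473,-138,150,12.2),(474,-134,351,12.2),(427,198,353,12.2),(427,198,353,-6.4),(428,212,33,-6.4),(428,211,283,-6.4),(478,-235,281,-6.4),(478,-235,281,12.2),(380,-237,166,12.2),(360,-234,103,12.2),(366,-236,287,12.2),(626,-290,156,12.2),(629,-293,315,12.2),(426,216,317,12.2),(426,216,317,-6.4),(428,212,31,-6.4),(426,209,321,-6.4),(483,-140,328,-6.4),(483,-140,328,12.2),(433,-126,184,12.2)]
if __name__=='__main__':
    q=track([-1.402,.398,.045,1.537,-.019,1.207,-.051],H)
    print('now'); track(D[-1][0],[(600,-290,360,12.2),(450,-560,360,12.2),(600,-290,360,12.2),(483,-140,340,12.2),(475,-100,160,12.2)])
E
python3 sim.py | tail -n +2
```

```text
[326, 230, 342, 15.3] [-1.06 -0.17  0.33  1.9   0.06  1.4   0.56] err 0.0
[428, -212, 342, 15.3] [-0.8   0.01  1.21  1.76 -0.01  1.38  1.71] err 0.0
[428, -212, 342, 12.2] [-0.8   0.01  1.2   1.76 -0.01  1.38  1.76] err 0.0
[451, -232, 150, 12.2] [-0.49  0.4   1.06  1.98 -0.42  1.    2.13] err 0.0
[473, -138, 150, 12.2] [-0.71  0.37  1.08  2.01 -0.39  0.98  1.92] err 0.0
[474, -134, 351, 12.2] [-0.95  0.08  1.23  1.72 -0.08  1.4   1.65] err 0.0
[427, 198, 353, 12.2] [-1.33 -0.02  0.82  1.76  0.02  1.4   0.84] err 0.0
[427, 198, 353, -6.4] [-1.34 -0.02  0.82  1.76  0.02  1.4   1.17] err 0.0
[428, 212, 33, -6.4] [-1.13  0.47  0.68  2.14 -0.46  0.68  1.55] err 0.0
[428, 211, 283, -6.4] [-1.36  0.05  0.87  1.87 -0.04  1.24  1.2 ] err 0.0
[478, -235, 281, -6.4] [-0.6   0.32  1.21  1.75 -0.31  1.29  2.36] err 0.0
[478, -235, 281, 12.2] [-0.65  0.36  1.28  1.75 -0.36  1.3   2.08] err 0.0
[380, -237, 166, 12.2] [-0.69  0.3   1.33  2.09 -0.34  1.01  2.17] err 0.0
[360, -234, 103, 12.2] [-0.57  0.37  1.21  2.19 -0.47  0.86  2.29] err 0.0
[366, -236, 287, 12.2] [-0.87 -0.21  1.23  1.94  0.21  1
[... 377 characters left out ...]
.72] err 0.0
[426, 209, 321, -6.4] [-1.92  0.04  1.42  1.81 -0.04  1.33  1.2 ] err 0.0
[483, -140, 328, -6.4] [-1.68 -0.48  1.46  1.73  0.48  1.47  1.43] err 13.5
[483, -140, 328, 12.2] [-1.68 -0.49  1.46  1.72  0.5   1.48  1.09] err 7.2
[433, -126, 184, 12.2] [-1.63 -0.49  1.46  2.05  0.58  1.17  1.02] err 40.0
now
[600, -290, 360, 12.2] [-1.97 -0.49  1.46  1.36  0.73  1.68  1.18] err 186.1
[450, -560, 360, 12.2] [-1.67 -0.49  1.46  1.26  0.81  1.72  1.63] err 265.0
[600, -290, 360, 12.2] [-1.96 -0.49  1.46  1.37  0.73  1.68  1.18] err 180.0
[483, -140, 340, 12.2] [-1.68 -0.49  1.46  1.7   0.49  1.51  1.09] err 1.3
[475, -100, 160, 12.2] [-1.85 -0.49  1.46  2.03  0.65  1.15  0.9 ] err 106.7
```

The simulated min-norm IK reproduces the drift, so I can search for an escape path with it.

```bash
cat > srch.py <<'E'
import io,contextlib,time
from sim import *
rng=np.random.default_rng(1); t0=time.time(); best=[]
def run(q,W,n): 
    with contextlib.redirect_stdout(io.StringIO()): return track(q,W,n=n)
q0=np.array(D[-1][0]); E=[(483,-140,340,12.2),(483,-140,150,12.2),(459,-250,150,12.2)]
while time.time()-t0<150:
    W=[]; x=F(q0)[0]; L=0
    for _ in range(rng.integers(1,4)):
        while 1:
            r=rng.uniform(430,800); a=rng.uniform(-.75,.9); z=rng.choice([330,400,450]); p=(r*np.cos(a),r*np.sin(a),z)
            if np.hypot(*p[:2])>430: break
        W.append((round(p[0],-1),round(p[1],-1),z,12.2)); L+=np.linalg.norm(np.array(p)-x); x=np.array(p)
    if L>2000: continue
    q=run(q0,W,6); q=run(q,E[:1],5)
    m1=min((q-lo)[[1,2]].min(),(hi-q)[[1,2]].min())
    if m1<.1: continue
    qa=run(q,E[1:2],5); e1=np.linalg.norm(F(qa)[0]-E[1][:3]); qb=run(qa,E[2:],4); e2=np.linalg.norm(F(qb)[0]-E[2][:3])
    m=min(np.r_[qa-lo,hi-qa,qb-lo,hi-qb]); best.append((round(m,3),round(e1+e2,1),round(L),W))
best.sort(key=lambda b:(-b[0]))
for b in best[:6]: print(b)
print(len(best))
E
python3 srch.py | tail -7
```

```text
(np.float64(0.467), np.float64(0.0), 1246, [(np.float64(310.0), np.float64(310.0), np.int64(330), 12.2), (np.float64(410.0), np.float64(330.0), np.int64(450), 12.2), (np.float64(760.0), np.float64(-20.0), np.int64(330), 12.2)])
(np.float64(0.467), np.float64(0.0), 1045, [(np.float64(330.0), np.float64(350.0), np.int64(450), 12.2), (np.float64(710.0), np.float64(170.0), np.int64(400), 12.2)])
(np.float64(0.467), np.float64(0.0), 1740, [(np.float64(360.0), np.float64(-310.0), np.int64(330), 12.2), (np.float64(550.0), np.float64(530.0), np.int64(400), 12.2), (np.float64(660.0), np.float64(-180.0), np.int64(330), 12.2)])
(np.float64(0.466), np.float64(0.0), 1218, [(np.float64(340.0), np.float64(270.0), np.int64(450), 12.2), (np.float64(420.0), np.float64(470.0), np.int64(450), 12.2), (np.float64(680.0), np.float64(100.0), np.int64(450), 12.2)])
(np.float64(0.466), np.float64(0.0), 1531, [(np.float64(310.0), np.float64(320.0), np.int64(400), 12.2), (np.float64(750.0), np.float64(60.0), np.int64(330), 12.2), (np.float64(490.0), np.float64(-250.0), np.int64(450), 12.2)])
(np.float64(0.451), np.float64(0.0), 1504, [(np.float64(350.0), np.float64(430.0), np.int64(400), 12.2), (np.float64(620.0), np.float64(120.0), np.int64(400), 12.2), (np.float64(560.0), np.float64(-280.0), np.int64(450), 12.2)])
31
```

Call:
apply_moves([
  [0.2,0.3,-0.1],
  [0.34,0.66,-0.11],
  [0.34,0.66,-0.11],
  [0.34,0.66,-0.11],
  [0.34,0.66,-0.11],
  [0.34,0.66,-0.11],
  [0.34,0.66,-0.11],
  [0.34,0.66,-0.11],
  [0.34,0.66,-0.11],
  [0.34,0.66,-0.11],
  [0.34,0.66,-0.11],
  [0.34,0.66,-0.11],
  [0.34,0.66,-0.11],
  [0.34,0.66,-0.11],
  [0.34,0.66,-0.11],
  [0.34,0.66,-0.11],
  [0.34,0.66,-0.11],
  [0,0,0],
], turn=[0,0,0,0,0,0,0,0,0,0,0,0,0,0,0,0,0,0])

```text
time_s: 43.02
ee_pos: [331.5, 350.0, 418.0]
tool_rot: [0.043, 0.105, 0.993, -0.013]
ft_force: [0.4, -0.4, -0.3]
width: 0.0
grip_force: 0.0
```

```bash
python3 k.py; python3 -c "
from sim import *
print('S');X,T=F(D[-1][0]); print(X,T.round(3))
track(D[-1][0],[(710,170,400,12.2),(483,-140,340,12.2),(483,-140,150,12.2),(459,-250,150,12.2)])
s=bot.observe();print(q2R(s['tool_rot']).round(3)); print((q2R(s['tool_rot']).T@(np.array([710,170,400])-s['ee_pos'])/50).round(2))" | sed -n '/S/,$p'
```

```text
43.025 [331.5 350.  418. ] [-1.459 -0.024  0.49   1.666  0.099  1.479  0.382]
(np.float64(0.5221276187408264), [-1, 1, -1, 1, -1, 1, -1], [437.081, 412.003, 1274.753, 477.431, -554.27, -152.288, 244.02, -0.062, -1.509])
(np.float64(0.5221276187408271), [-1, 1, -1, 1, -1, 1, -1], [437.081, 412.003, 1274.753, 477.431, -554.27, -152.288, 244.02, 6.222, -7.793])
(np.float64(0.5221276187408331), [-1, 1, -1, 1, -1, 1, -1], [437.081, 412.003, 1274.753, 477.431, -554.27, -152.287, 244.02, -0.062, 4.774])
S
[336.83600617 351.5755434  414.85044401] [[-0.974  0.211  0.08 ]
 [ 0.208  0.977 -0.039]
 [-0.086 -0.021 -0.996]]
[710, 170, 400, 12.2] [-0.68  0.56  0.71  1.36 -0.36  1.36  1.39] err 0.0
[483, -140, 340, 12.2] [-0.61  0.07  0.88  1.69 -0.05  1.41  1.63] err 0.0
[483, -140, 150, 12.2] [-0.58  0.16  0.88  1.8  -0.13  1.24  1.69] err 0.0
[459, -250, 150, 12.2] [-0.37  0.25  0.93  1.77 -0.21  1.23  1.98] err 0.0
[[-0.974  0.21   0.082]
 [ 0.208  0.978 -0.034]
 [-0.087 -0.016 -0.996]]
[-8.09 -1.92  1.1 ]
```

Unstuck (q3 is now 0.49); about 5° of tilt remains, which is harmless for pinching. Going round to the shutter grip via the outside.

Call:
apply_moves([
  [-0.3,-0.15,0.04],
  [-0.56,-0.31,0.09],
  [-0.56,-0.31,0.09],
  [-0.56,-0.31,0.09],
  [-0.56,-0.31,0.09],
  [-0.56,-0.31,0.09],
  [-0.56,-0.31,0.09],
  [-0.56,-0.31,0.09],
  [-0.56,-0.31,0.09],
  [-0.56,-0.31,0.09],
  [-0.56,-0.31,0.09],
  [-0.3,-0.15,0.05],
  [0,0,0],
], turn=[0,0,0,0,0,0,0,0,0,0,0,0,0], claw=1)

```text
time_s: 44.65
ee_pos: [602.8, 110.0, 399.7]
tool_rot: [0.043, 0.11, 0.993, -0.012]
ft_force: [0.4, 0.5, 1.0]
width: 85.4
grip_force: 0.0
```

```bash
python3 -c "
from g import *
print(bot.observe()['q'].round(3)); go(-20.5,57.8,300)"
```

```text
[-0.917  0.286  0.833  1.46  -0.17   1.409  1.257]
t 44.65 tcp [602.8 110.  399.7] box 43.2 328.8 yaw err 0.42 tilt 5.11 F [0.4 0.5 1. ] w 85.37085703973274
tool delta [ 1.412 -5.401  1.954]
```

Call:
apply_moves([
  [0.1,-0.3,0.1],
  [0.16,-0.6,0.22],
  [0.16,-0.6,0.22],
  [0.16,-0.6,0.22],
  [0.16,-0.6,0.22],
  [0.16,-0.6,0.22],
  [0.16,-0.6,0.22],
  [0.16,-0.6,0.22],
  [0.1,-0.5,0.22],
  [0.1,-0.4,0.1],
  [0,0,0],
], turn=[0,0,0,0,0,0,0,0,0,0,0])

```text
time_s: 46.02
ee_pos: [481.7, -138.2, 298.6]
tool_rot: [0.042, 0.108, 0.993, -0.01]
ft_force: [-0.2, -0.1, -0.7]
width: 85.4
grip_force: 0.0
```

```bash
python3 -c "
from g import *
print(bot.observe()['q'].round(3)); go(-20.5,57.8,152)
s=bot.observe(); p=bot.camera('wrist'); obj('shutter_grip',165,180,p,s)"
```

```text
[-0.762  0.039  0.984  1.882 -0.024  1.151  1.583]
t 46.025 tcp [ 481.7 -138.2  298.6] box -22.1 60.4 yaw err 0.17 tilt 5.0 F [-0.2 -0.1 -0.7] w 85.36199268663806
tool delta [ 0.222 -0.021  2.924]
shutter_grip 0.62 [318. 227.] 948 rect [ 483.1 -140.6] [19.6 25.4] 77.03 z 171.5 174.9 lo [ 469. -152.  165.] hi [ 497. -129.  175.]
```

Call:
apply_moves([
  [0.03,-0.02,0.4],
  [0.05,0,0.6],
  [0.05,0,0.6],
  [0.05,0,0.6],
  [0.03,0,0.4],
  [0.02,0,0.32],
  [0,0,0],
], turn=[0,0,0,0,0,0,0])

```text
time_s: 47.0
ee_pos: [484.2, -139.0, 152.0]
tool_rot: [0.042, 0.106, 0.993, -0.011]
ft_force: [0.7, -0.2, -0.5]
width: 85.6
grip_force: 0.0
```

```bash
python3 -c "
from g import *
print(bot.observe()['q'].round(3)); go(-20.5,-57.8,152)"
```

```text
[-0.599  0.284  0.917  2.062 -0.295  0.837  1.837]
t 47.0 tcp [ 484.2 -139.   152. ] box -19.5 60.2 yaw err -0.07 tilt 4.98 F [ 0.7 -0.2 -0.5] w 85.62031280860286
tool delta [ 0.026 -2.36   0.028]
```

In place; pinch and drag closed.

Call:
apply_moves([
  [0,0,0],
  [0,0,0],
  [0,0,0],
  [0,0,0],
  [0,0,0],
  [0,0,0],
], turn=[0,0,0,0,0,0], claw=0)

```text
time_s: 47.75
ee_pos: [484.7, -140.6, 153.4]
tool_rot: [0.043, 0.107, 0.993, -0.011]
ft_force: [-2.6, -2.2, 6.4]
width: 19.4
grip_force: 59.2
```

Call:
apply_moves([
  [0,-0.2,0],
  [0,-0.4,0],
  [0,-0.4,0],
  [0,-0.4,0],
  [0,-0.4,0],
  [0,-0.3,0],
  [0,-0.15,0],
  [0,-0.1,0],
  [0,-0.08,0],
  [0,0,0],
], turn=[0,0,0,0,0,0,0,0,0,0])

```text
time_s: 49.0
ee_pos: [459.9, -253.3, 153.5]
tool_rot: [0.042, 0.106, 0.993, -0.007]
ft_force: [4.5, 11.1, -3.5]
width: 19.3
grip_force: 60.3
```

```bash
python3 -c "
from g import *
print(bot.observe()['q'].round(3)); go(-20.5,-57.8,152)"
```

```text
[-0.316  0.33   0.897  2.012 -0.369  0.869  2.135]
t 49.0 tcp [ 459.9 -253.3  153.5] box -18.9 -56.7 yaw err -0.18 tilt 4.9 F [ 4.5 11.1 -3.5] w 19.34238566891603
tool delta [ 0.035 -0.023  0.028]
```

Call:
apply_moves([
  [0,-0.08,0],
  [0,0,0],
  [0,0,0],
], turn=[0,0,0])

```text
time_s: 49.38
ee_pos: [459.9, -253.6, 153.5]
tool_rot: [0.042, 0.104, 0.994, -0.004]
ft_force: [3.7, 19.4, 1.7]
width: 19.0
grip_force: 61.1
```

Call:
apply_moves([
  [0,0,0],
  [0,0,0],
  [0,0,0],
  [0,0,0],
  [0,0,-0.3],
  [0,0,-0.6],
  [0,0,-0.8],
  [0,0,-0.8],
  [0,0,-0.8],
  [0,0,0],
  [0,0,0],
], turn=[0,0,0,0,0,0,0,0,0,0,0], claw=1)

```text
time_s: 50.75
ee_pos: [443.7, -257.2, 318.6]
tool_rot: [0.043, 0.107, 0.993, -0.011]
ft_force: [-0.1, 0.4, -0.8]
width: 85.0
grip_force: 0.0
```

```bash
python3 -c "
from g import *
s=bot.observe(); p=bot.camera('wrist'); Q=obj('shutter_grip',165,180,p,s)
c=np.array(cv2.minAreaRect(Q[:,:2].astype(np.float32))[0])-O; print('grip box',c@ex,c@ey)
p=bot.camera('top'); obj('reader',50,80,p,None); obj('cradle',-5,14,p,None)
p=bot.camera('scene'); obj('reader',50,80,p,None)
for o in 'spray_can tumbler soap_dish nail_brush spare_tiles cleaner jar'.split():
  r=bot.regions_of(p,o); print(o, r and np.median(pts(p,r[0]['region']),0).round())
a=p['pixels'][150:390,120:440]; cv2.imwrite('pics/s8.png',cv2.resize(a,(800,600),interpolation=2)[:,:,::-1])"
```

```text
shutter_grip 0.61 [329. 228.] 823 rect [ 458.3 -253.1] [19.9 25. ] 77.74 z 171.4 173.8 lo [ 445. -265.  165.] hi [ 472. -242.  174.]
grip box -20.43994743347166 -56.756123427124024
reader 0.65 [257. 273.] 846 rect [422.2 210.3] [161.1  50.4] 5.63 z 61.3 76.9 lo [340. 178.  50.] hi [503. 235.  77.]
cradle 0.85 [261. 265.] 864 rect [431.1 212.5] [190.9  89.9] 5.97 z 7.5 13.9 lo [334. 159.  -5.] hi [529. 263.  14.]
reader 0.79 [349. 219.] 492 rect [423.  208.9] [167.4  53. ] 7.25 z 59.5 73.4 lo [337. 176.  50.] hi [507. 236.  73.]
spray_can [490.  -4.  95.]
tumbler [678. 367.  65.]
soap_dish [730.  13.  23.]
nail_brush [733. 222.  16.]
spare_tiles [ 726. -238.   22.]
cleaner [605. 459. 113.]
jar [ 713. -372.   53.]
```

View pics/s8.png

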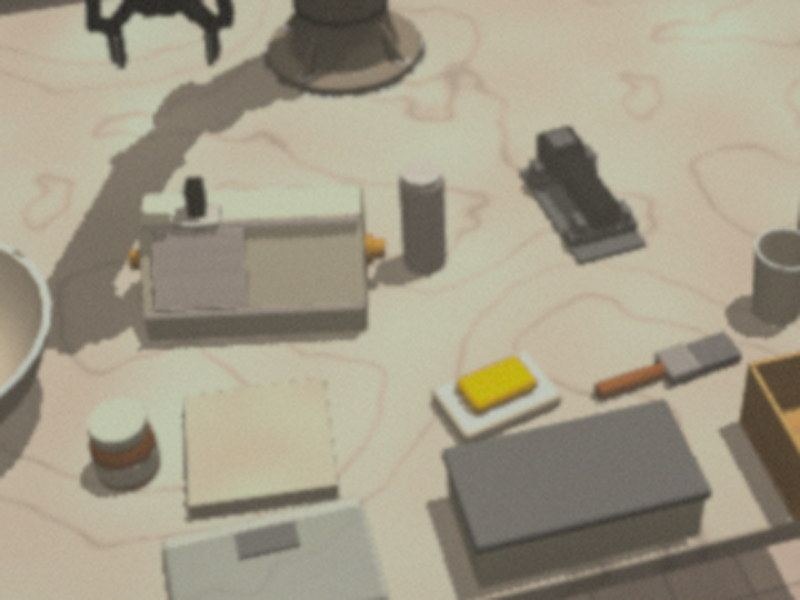

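The picture shows the shutter closed (grip at (195,195)), the reader level in its cradle at (585,180), and every bystander where it started. Handing in.

```bash
python3 -c "
from bench import bot
print(bot.finish_job())"
```

```text
the job is handed in; nothing more can be done
None
```

I opened the shutter, held the reader on the label for over two seconds, laid it back in its cradle (nose as before, about 10 mm toward the nose end, by camera), closed the shutter and handed the job in at about 51 s; the hand-in gave no verdict, and one joint briefly read about 0.004 rad past its listed limit on the way.

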